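# Tack the V-block and hold the kaleidoscope tube in it

## Task

Spray the decorating stand with tack: press the red nozzle cap of the spray can right down and let it spring fully up again. Then take the orange kaleidoscope tube from its white rest, lay it lengthwise in the yellow V-block, roughly centred, and press it firmly down on its springs without crushing it, so that it bears on both faces of the V; finish while still holding it pressed there. Leave the masking tape, the cup and the paint tin alone.

Things in the scene. Friction and masses are not known exactly. Their poses are not given: they have to be found in the camera images.
- cap_top (a point): Centre of the top of the spray can's red nozzle cap, 24 mm across and 13 mm tall, 158 mm above the table when up. The can (teal with a white and orange band, 52 mm across) is fixed upright in a dark steel foot 90 mm across; it stands about 200 mm from the stand on its +y side.
- cap (a joint): Travel of the nozzle cap: 0 m up, 0.006 m right down. Sprung: it starts to give at about 2 N and is right down at about 7 N; it comes up by itself when let go.
- tube_center (a point): Centre of the orange kaleidoscope tube (rigid cylinder with brass rims and purple bands), 40 mm in diameter, 120 mm long, 100 to 200 g; its axis is the x axis of this point. It can be laid either way round. At the start it lies level with its centre 23 mm above the table, kept from rolling by the rest's four low stops.
- tube: The same tube; origin on its skin, 20 mm from its axis at half length (turns with the tube). Use tube_center for its place.
- rest: White rest fixed to the table, 150 x 75 mm, 3 mm thick, with four stops 12 x 12 mm rising to 11 mm above the table at 50 mm along the tube either side of the middle (x) and 17.5 to 29.5 mm to each side (y); between them the tube's middle 88 mm is free at both sides. Origin: centre of its underside; x along the tube.
- v_seat (a point): Where the tube's centre lies when seated in the middle of the 90-degree V; x along the V, y across, z up. About 60 mm above the table with the springs up; moves with the V-block. The V is two pairs of yellow faces, each 22 mm long, at 30 to 52 mm along x either side of here; their top edges are 6 mm below and 23 mm to each side. The 60 mm between the pairs is open for fingers to 32 mm below.
- stand: The stand's plywood base, 160 (x, along the V) x 100 x 12 mm, fixed to the table; origin: centre of its underside, straight below v_seat when nothing touches the V-block. The V-block floats up to 4 mm sideways (y) on a light spring of 0.15 N per mm, and so centres itself under the tube.
- vblock (a joint): How far the V-block is pressed down on its springs: 0 m up, 0.008 m right down. It stays up under the tube's own weight; pushing on the tube it starts to give at 2 to 5 N and takes 1.2 N per mm more, and is right down at 12 to 15 N.
- tape: Roll of masking tape, cream, lying flat, 100 mm across, 24 mm high, loose; origin: centre of its underside. Leave alone.
- cup: Empty purple cup, 76 mm across, 95 mm high, loose; origin: centre of its underside. Leave alone.
- paints: Red watercolour tin with pans of colour, 60 x 200 x 15 mm, loose; origin: centre of its underside. Leave alone.
Things that resemble listed ones, but are neither listed nor needed, are in the scene too. Several things look just like the tube: the one meant starts nearest to the robot's base.

How it is judged:
On the way, in this order (a step that is already met when the one before it is completed fails the run):
1. the nozzle cap is pressed down (at least 4.5 mm) (value of joint cap above 0.0045 m), for 0.1 s.
2. the nozzle cap is up again (value of joint cap below 0.001 m), for 0.1 s.
3. the tube lies in the V-block (x of tube_center in the frame of v_seat between -0.015 and 0.015 m and y of tube_center in the frame of v_seat between -0.003 and 0.003 m and z of tube_center in the frame of v_seat between -0.003 and 0.003 m and angle between the x axis of tube_center and the x axis of v_seat, either way round below 0.08 rad), for 0.2 s.
At the end, for the whole second after the job is handed in: Fingers hold the tube pressed along the V (0.08 rad), within 15 mm of its middle and 3 mm of its seat across and in height; V-block at least 2.5 mm down on its springs, both sides of the V bearing it with over 2 N on a face; tube still, nozzle cap up (all of step 3 and value of joint vblock above 0.0025 m and (contact force between tube and vblock_c1 above 2 N or contact force between tube and vblock_c2 above 2 N) and (contact force between tube and vblock_c3 above 2 N or contact force between tube and vblock_c4 above 2 N) and contact force between the fingers and tube above 2 N and value of joint cap below 0.001 m and linear speed of tube below 0.01 m/s); the arm keeps its last pose, push and grip.
It fails at once if the tube is crushed (over 25 N on one of the four faces) (contact force between tube and vblock_c1 above 25 N or contact force between tube and vblock_c2 above 25 N or contact force between tube and vblock_c3 above 25 N or contact force between tube and vblock_c4 above 25 N).
It fails at once if the masking tape is pushed away (over 15 mm) (distance of tape from where it was at the start of the episode above 0.015 m).
It fails at once if the cup is pushed away (over 15 mm) (distance of cup from where it was at the start of the episode above 0.015 m).
It fails at once if the paint tin is pushed away (over 15 mm) (distance of paints from where it was at the start of the episode above 0.015 m).
It also fails if it takes over 59 s, if anything falls off the work surface, if the arm or the gripper's body presses on something with over 40 N, if the wrist force passes 120 N, or if a joint passes its speed limit or range.

## Robot

A 7-joint arm with a two-finger parallel gripper is mounted at the origin on the work surface. World frame = base frame: x ahead of the robot, y to its left, z up, the work surface at z = 0. Lengths are in m, angles in rad, forces in N, time in s.
With the tool pointing down it reaches from about 0.4 to 0.85 m from the base axis. Payload 4.5 kg.
Tool frame: the origin (TCP) lies midway between the tips of the shut fingers; the grasp point (between the pads) lies 19 mm behind it; z points along the fingers, y is the direction in which the jaws open and shut (so a half turn about z gives the same grasp; the last joint's range is limited). The gripper opens to 85 mm and grips with 20 to 120 N. Pads are 22 mm wide; open, the fingers measure 114 mm over their backs; the gripper's body (76 mm by 85 mm) begins 54 mm behind the grasp point. The pads swing forward as they close: fully open they stand 13 mm farther back than shut.
Start: joints at [-1.163, 0.689, -0.195, 1.565, 0.157, 0.902, -0.215], TCP at [0.228, 0.582, 0.231] pointing down, gripper open.
Joint ranges: [-3.01, 3.01], [-0.46, 2.08], [-1.47, 1.51], [0.13, 2.56], [-1, 4.14], [0.04, 2.09], [-2.66, 2.66]. Speed limits (rad/s): [2.57, 2.57, 3.14, 3.14, 3.14, 3.14, 3.14].

## Interface

Orientations are given as a unit quaternion [x, y, z, w].
In Python, from plant import env gives the robot as it stands. The module is installed in compiled form; this text tells all that it offers.
- The arm moves only by the tool servo_tool, never from a script. Its argument "moves" is a list that holds one entry, the list of rows, each a list of 4 numbers: the shift along the tool's x, y, z in m, then the turn about the tool's z in rad. A call has 1 to 12 rows; each row shifts and turns the commanded pose from where the row before left it, along the tool's axes as they then stand; what a row does not reach is not made up. A row lasts 1/10 s, in which the tool goes at most 50 mm and 8.59 degrees, less where a joint would pass 70% of its speed; a pose out of reach is approached as far as the arm can. A call is refused whole if a number of a shift passes 0.05 or a number of a turn 0.15, either way. A call with a gripper value outside its range is refused whole. "claw" is the finger opening in m, from 0 to 0.0854, set as the call begins (left out, the last holds). The fingers move at their own pace and stop on an object; "squeeze" is the grip in N (left out, the last holds). Time passes only in rows, so rows that do not move let the fingers close. It gives the time, the measured TCP pose, the force and the opening at its end, in the units of the state.
- env.get_obs(): the state, without advancing time (a new reading comes with each control period).
- env.camera(name): name is "scene" or "top"; returns the picture (400x640x3 uint8, red, green, blue); there is no depth.
- env.calibration(name): a dict with "fx", "fy", "cx", "cy" (pixels), "rvec" (rotation vector, rad) and "tvec" (3), from world to camera coordinates, as OpenCV has them. Camera axes: x right, y down, z forward; pixel columns grow to the right and rows downward; lengths in m; the calibration is good to about 2 mm. A picture is of the moment at which its call begins. calibration takes no time and is no camera call.
- env.finish_job(): hands the job in, once; it reports no verdict.
Trained networks look in the newest picture that a camera, given by its name, has taken for a name from the list of things; names that differ only in an ending like _2 or _b are one class to them, and where a whole thing is asked for, a point or a joint stands for the part that bears it (a point fixed in the world has none). Each returns a list of dicts, best first, with "conf" (0 to 1); they miss things now and then, are a little off and sometimes report something else, mostly with a low value. They report only what shows in the picture. A call takes as long as a camera call. They do not tell look-alikes from the thing itself.
- env.recognise(target, camera): "pixel" ([row, column] in pixels, amid what is visible of it).
The state is a dict: "time": time; "joint_pos": joint angles; "joint_vel": joint speeds; "effort": joint torques, N m; "ee_pos": TCP position; "tool_rot": TCP orientation; "force": force on the tool from outside, world axes, zero at the start; "torque": the same for the moment, N m; "width": finger opening in m.
Only numpy, scipy, OpenCV 4.12 (cv2) and the standard library are available. Lean on these libraries where they do the work, as an engineer would, in place of code of your own. Each camera call takes 0.05 s, during which the arm holds its last target. There are 200 camera calls.

## Working session

There is one attempt and no reset: what is moved stays moved. The work goes in short steps, Python scripts to look and compute and a tool call to move; the robot and the scene stay as the last step left them, time stands still between calls to the robot, and variables do not carry over. Pictures are saved under pics/ and viewed, about 8 in all and at most 12, crops included, and the job is handed in when it is done.

Besides the shell and the picture viewer there is one more tool, called after ">>>" as name(argument=value, ...), one argument or row to a line, values as JSON. servo_tool: Moves the arm, as the interface text tells. Its arguments: {"type":"object","properties":{"moves":{"type":"array"},"claw":{"type":"number"},"squeeze":{"type":"number"}},"required":["moves"]}

```bash
mkdir -p pics
cat > h.py <<'E'
import numpy as np, cv2
from plant import env
def snap(n,f=None):
    im=env.camera(n)
    if f: cv2.imwrite('pics/'+f,im[:,:,::-1])
    return im
def cal(n):
    c=env.calibration(n);K=np.array([[c['fx'],0,c['cx']],[0,c['fy'],c['cy']],[0,0,1.]]);R=cv2.Rodrigues(np.array(c['rvec'],float))[0];return K,R,np.array(c['tvec'],float).ravel()
def unproj(n,rc,z):
    K,R,t=cal(n);d=R.T@np.linalg.inv(K)@np.array([rc[1],rc[0],1.]);o=-R.T@t
    return o+d*(z-o[2])/d[2]
def proj(n,p):
    K,R,t=cal(n);q=K@(R@np.asarray(p,float)+t);return q[1]/q[2],q[0]/q[2]
E
python3 - <<'E'
from h import *
for n in('top','scene'):
    snap(n,n+'1.png');K,R,t=cal(n);print(n,K[0,0],-R.T@t)
Z=dict(cap_top=.158,tube=.023,rest=.003,v_seat=.05,stand=.012,tape=.024,cup=.095,paints=.015)
for k,z in Z.items():
  for n in('top','scene'):
    try: print(k,n,[(np.round(r['pixel']).tolist(),round(r['conf'],2),unproj(n,r['pixel'],z)[:2].round(3).tolist()) for r in env.recognise(k,n)])
    except Exception as e: print(k,n,e)
s=env.get_obs();print(s['time'],s['ee_pos'],s['tool_rot'],s['force'],s['width'])
E
```

```text
top 501.5394243745745 [ 0.25017328 -0.05595415  1.73916379]
scene 405.45826812835753 [1.09204892 0.84058614 1.08703888]
cap_top top [([222.0, 241.0], 0.44, [0.515, 0.216])]
cap_top scene [([230.0, 384.0], 0.6, [0.513, 0.217])]
tube top [([195.0, 419.0], 0.81, [0.637, -0.382]), ([242.0, 450.0], 0.79, [0.473, -0.483]), ([231.0, 502.0], 0.64, [0.51, -0.665]), ([241.0, 396.0], 0.58, [0.473, -0.299])]
tube scene [([166.0, 315.0], 0.84, [0.473, -0.299]), ([167.0, 272.0], 0.66, [0.63, -0.379]), ([125.0, 270.0], 0.55, [0.509, -0.666]), ([141.0, 294.0], 0.46, [0.469, -0.503])]
rest top [([248.0, 390.0], 0.81, [0.454, -0.28])]
rest scene []
v_seat top [([225.0, 302.0], 0.57, [0.523, 0.025])]
v_seat scene [([220.0, 343.0], 0.8, [0.546, 0.038])]
stand top [([226.0, 298.0], 0.68, [0.525, 0.042])]
stand scene [([225.0, 345.0], 0.6, [0.533, 0.032]), ([231.0, 385.0], 0.44, [0.423, 0.123])]
tape top [([188.0, 368.0], 0.64, [0.661, -0.202])]
tape scene [([197.0, 289.0], 0.68, [0.648, -0.187]), ([230.0, 386.0], 0.36, [0.425, 0.132]), ([170.0, 319.0], 0.2, [0.47, -0.266])]
cup top [([253.0, 164.0], 0.78, [0.421, 0.473])]
cup scene [([303.0, 462.0], 0.72, [0.449, 0.5]), ([223.0, 345.0], 0.64, [0.569, 0.086])]
paints top [([164.0, 293.0], 0.61, [0.749, 0.064]), ([225.0, 241.0], 0.48, [0.529, 0.241]), ([245.0, 395.0], 0.41, [0.463, -0.295])]
paints scene [([255.0, 297.0], 0.67, [0.744, 0.07])]
0.9 [0.22818573 0.58186574 0.23131687] [ 1.85785899e-01  9.82590250e-01  3.55104493e-05 -8.06352186e-06] [-0.94332708 -0.17060274  0.20761583] 0.08526811277087282
```

View pics/top1.png

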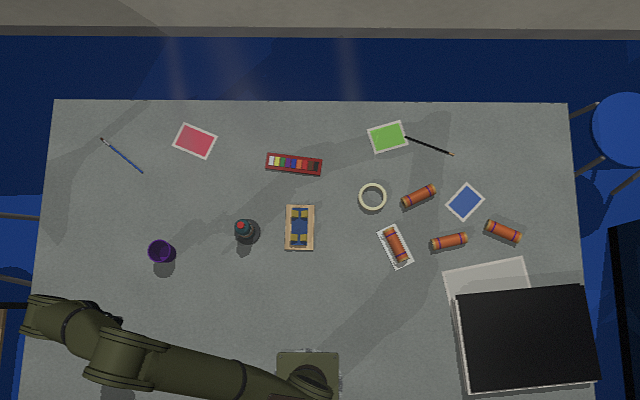

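View pics/scene1.png

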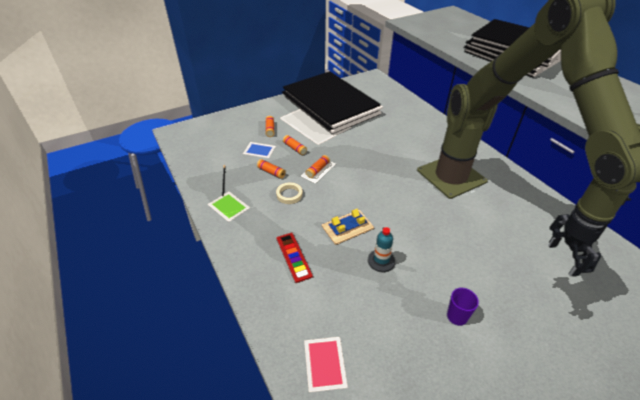

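The top picture shows the can with its red cap near (225,241), the stand at (227,300), the tube on its white rest at (244,396), the cup at (251,161) and the tape at (196,372). The scene picture agrees. Next I segment by colour to get finer positions.

```bash
cat > seg.py <<'E'
from h import *
def blob(hsv,lo,hi,box):
    m=cv2.inRange(hsv,np.array(lo),np.array(hi));k=np.zeros_like(m);r0,r1,c0,c1=box;k[r0:r1,c0:c1]=m[r0:r1,c0:c1];return k
E
python3 - <<'E'
from seg import *
im=snap('top');hs=cv2.cvtColor(im,cv2.COLOR_RGB2HSV)
def rc(m): ys,xs=np.nonzero(m);return ys.mean(),xs.mean(),len(ys)
m=blob(hs,(0,150,60),(8,255,255),(205,250,225,265))|blob(hs,(172,150,60),(180,255,255),(205,250,225,265))
a=rc(m);print('cap top',a,unproj('top',a[:2],.156))
sc=snap('scene');h2=cv2.cvtColor(sc,cv2.COLOR_RGB2HSV)
b=(220,242,372,398);m2=blob(h2,(0,150,60),(8,255,255),b)|blob(h2,(172,150,60),(180,255,255),b)
a2=rc(m2);print('cap scene',a2,unproj('scene',a2[:2],.153))
# yellow V faces
y=blob(hs,(20,120,80),(35,255,255),(195,260,275,325));n,l,st,ce=cv2.connectedComponentsWithStats(y)
for i in range(1,n):
    if st[i,4]>6: print('yel',st[i],ce[i].round(1),unproj('top',ce[i][::-1],.045).round(4))
# plywood outline
def rect(m,z,name):
    p=np.column_stack(np.nonzero(m)[::-1]).astype(np.float32)
    w=np.array([unproj('top',(q[1],q[0]),z)[:2] for q in p],np.float32)
    r=cv2.minAreaRect(w*1000);print(name,r,len(p))
pl=blob(hs,(8,40,110),(35,255,255),(195,260,275,325));rect(pl,.012,'ply')
w=blob(hs,(0,0,175),(180,60,255),(215,280,370,420));rect(w,.003,'rest')
tb=blob(hs,(3,130,90),(18,255,255),(215,280,370,420));rect(tb,.035,'tube');print(rc(tb))
c=im[190:290,220:430];cv2.imwrite('pics/c1.png',cv2.resize(c,None,fx=3.8,fy=3.8,interpolation=cv2.INTER_CUBIC)[:,:,::-1])
E
```

```text
cap top (np.float64(224.71794871794873), np.float64(239.94871794871796), 39) [0.5057534  0.21887613 0.156     ]
cap scene (np.float64(230.88888888888889), np.float64(385.8666666666667), 45) [0.50902747 0.21908352 0.153     ]
yel [292 210   6   7  40] [294.4 213.2] [0.5651 0.0528 0.045 ]
yel [301 210   7   7  39] [303.9 213.4] [0.5644 0.0202 0.045 ]
yel [291 234   6   7  41] [293.6 236.9] [0.4828 0.0541 0.045 ]
yel [300 234   7   7  41] [303.4 237.3] [0.4818 0.0207 0.045 ]
ply ((524.2015380859375, 37.02172088623047), (101.57596588134766, 158.98086547851562), 89.04112243652344) 838
rest ((458.24835205078125, -295.226318359375), (147.09413146972656, 72.6280517578125), 25.811660766601562) 213
tube ((461.1010437011719, -292.46490478515625), (115.43377685546875, 35.863277435302734), 26.325817108154297) 279
(np.float64(243.91039426523298), np.float64(395.247311827957), 279)
```

View pics/c1.png

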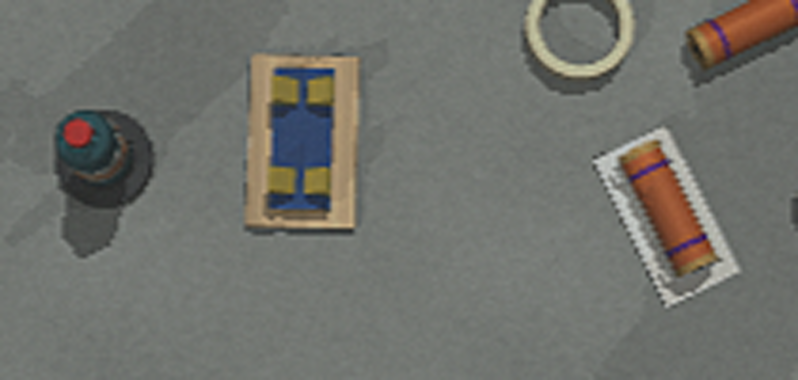

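The crop shows the cap at about (225,240), the V-block faces, the stand, and the tube on its rest with the axis at about 26° yaw. Estimates: cap (0.508, 0.219), V (0.5235, 0.037) at yaw −0.7°, tube (0.459, −0.294). First I move above the cap with the claw shut.

>>> servo_tool(
  moves=[
    [[-0.036,-0.0215,0.003,0],[-0.036,-0.0215,0.003,0],[-0.036,-0.0215,0.003,0],[-0.036,-0.0215,0.003,0],[-0.036,-0.0215,0.003,0],[-0.036,-0.0215,0.003,0],[-0.036,-0.0215,0.003,0],[-0.036,-0.0215,0.003,0],[-0.036,-0.0215,0.003,0],[-0.036,-0.0215,0.003,0],[-0.033,-0.02,0.003,0],[0,0,0,0]],
  ],
  claw=0,
  squeeze=30,
)

```text
time: 2.2
ee_pos: [0.5123, 0.2123, 0.1977]
tool_rot: [0.191, 0.982, -0.002, 0.001]
force: [-0.5, 0.1, 0.1]
width: -0.0001
```

>>> servo_tool(
  moves=[
    [[0,0,0.01,0],[0,0,0.01,0],[0,0,0.01,0],[0,0,0,0],[0,0,0,0]],
  ],
)

```text
time: 2.7
ee_pos: [0.5076, 0.2203, 0.1679]
tool_rot: [0.185, 0.983, -0.0, -0.0]
force: [0.3, 0.0, 0.3]
width: 0.0002
```

Run:
```python
from seg import *
sc=snap('scene');s=env.get_obs();print(s['ee_pos'],s['tool_rot'],s['force'])
print('tcp px',proj('scene',s['ee_pos']))
h2=cv2.cvtColor(sc,cv2.COLOR_RGB2HSV);b=(215,245,365,405)
m=blob(h2,(0,150,60),(8,255,255),b)|blob(h2,(172,150,60),(180,255,255),b);ys,xs=np.nonzero(m);print(ys.min(),ys.max(),xs.min(),xs.max())
print('cap axis expected',proj('scene',(.508,.219,.158)),proj('scene',(.508,.219,.145)))
cv2.imwrite('pics/c2.png',cv2.resize(sc[170:270,320:460],None,fx=5,fy=5,interpolation=cv2.INTER_CUBIC)[:,:,::-1])
```

```text
[0.50799113 0.22027439 0.16826355] [ 1.85213702e-01  9.82698262e-01  8.05314304e-05 -6.61421730e-05] [ 1.02734174 -0.1797717   0.39414888]
tcp px (np.float64(227.6685557936987), np.float64(386.9385500060989))
228 234 383 389
cap axis expected (np.float64(229.65586839234237), np.float64(386.3064361084925)) (np.float64(232.48185448891877), np.float64(385.8318138485491))
```

View pics/c2.png

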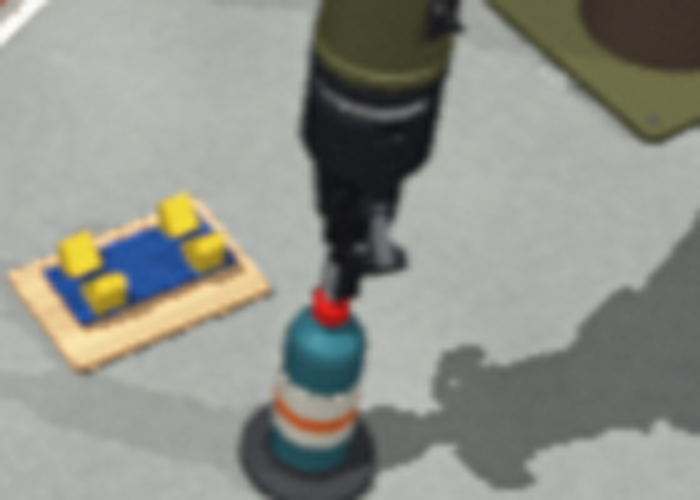

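The fingers stand right above the red cap (crop ~(330,300)), so I press.

>>> servo_tool(
  moves=[
    [[0,0,0.005,0],[0,0,0.004,0],[0,0,0.003,0],[0,0,0.002,0],[0,0,0.002,0],[0,0,0,0],[0,0,0,0]],
  ],
)

```text
time: 3.45
ee_pos: [0.5083, 0.2197, 0.1528]
tool_rot: [0.186, 0.983, 0.0, 0.0]
force: [-1.4, -0.8, 6.1]
width: -0.0002
```

>>> servo_tool(
  moves=[
    [[0,0,0.001,0],[0,0,0.001,0],[0,0,0,0],[0,0,0,0]],
  ],
)

```text
time: 3.85
ee_pos: [0.5083, 0.2197, 0.152]
tool_rot: [0.186, 0.983, 0.0, 0.001]
force: [-3.6, -1.6, 15.9]
width: -0.0001
```

The cap is down against its stop (15.9 N). I release it straight up, then travel.

>>> servo_tool(
  moves=[
    [[0,0,-0.01,0],[0,0,-0.02,0],[0,0,-0.025,0],[0,0,-0.025,0],[0,0,-0.02,0],[0,0,0,0]],
  ],
  claw=0.0854,
)

```text
time: 4.45
ee_pos: [0.5099, 0.2205, 0.2529]
tool_rot: [0.186, 0.983, 0.002, 0.002]
force: [0.4, 0.7, -0.4]
width: 0.0851
```

>>> servo_tool(
  moves=[
    [[-0.012,-0.041,0,0],[-0.012,-0.041,0,0],[-0.012,-0.041,0,0],[-0.012,-0.041,0,0],[-0.012,-0.041,0,0],[-0.012,-0.041,0,0],[-0.012,-0.041,0,0],[-0.012,-0.041,0,0],[-0.012,-0.041,0,0],[-0.012,-0.041,0,0],[-0.012,-0.041,0,0],[-0.012,-0.045,0,0]],
  ],
)

```text
time: 5.65
ee_pos: [0.4606, -0.2957, 0.2493]
tool_rot: [0.185, 0.983, 0.001, -0.001]
force: [0.5, -0.7, 0.5]
width: 0.0855
```

>>> servo_tool(
  moves=[
    [[0,0,0,0.145],[0,0,0,0.145],[0,0,0,0.145],[0,0,0,0.145],[0,0,0,0.145],[0,0,0,0.145],[0,0,0,0.145],[0,0,0,0.145]],
  ],
)

```text
time: 6.45
ee_pos: [0.4606, -0.2945, 0.2491]
tool_rot: [0.696, 0.718, -0.0, -0.001]
force: [0.8, 0.4, 0.1]
width: 0.0853
```

>>> servo_tool(
  moves=[
    [[0,0,0.01,0.145],[0,0,0.01,0.145],[0,0,0.01,0.145],[0,0,0.01,0.145],[0,0,0.01,0.145],[0,0,0.01,0.145],[0,0,0.01,0.145],[0,0,0.01,0.142],[0,0,0.01,0],[0,0,0,0],[0,0,0,0]],
  ],
)

```text
time: 7.55
ee_pos: [0.461, -0.2947, 0.1599]
tool_rot: [0.974, 0.225, -0.0, -0.0]
force: [0.6, -0.5, 0.4]
width: 0.0852
```

```bash
cat > st.py <<'E'
from h import *
from scipy.spatial.transform import Rotation as Ro
s=env.get_obs();R=Ro.from_quat(s['tool_rot']).as_matrix()
print('t',s['time'],'p',np.round(s['ee_pos'],4),'F',np.round(s['force'],2),'T',np.round(s['torque'],2),'w',round(s['width'],4),'yaw y',np.degrees(np.arctan2(R[1,1],R[0,1])).round(2),'j',np.round(s['joint_pos'],2))
def delta(g,yaw=None):
    d=R.T@(np.array(g)-s['ee_pos']);print('tool delta',d.round(4))
E
python3 - <<'E'
from st import *
delta((.461,-.2945,s['ee_pos'][2]))
sc=snap('scene')
print(proj('scene',(.461,-.2945,.023)),proj('scene',s['ee_pos']))
for r in env.recognise('cap_top','scene')[:1]: print(r)
cv2.imwrite('pics/c3.png',cv2.resize(sc[90:250,230:410],None,fx=4,fy=3.75,interpolation=cv2.INTER_CUBIC)[:,:,::-1])
E
```

```text
t 7.55 p [ 0.461  -0.2947  0.1599] F [ 0.64 -0.53  0.42] T [-0.01 -0.02 -0.02] w 0.0852 yaw y -64.05 j [ 0.29  0.71  0.32  1.89 -0.38  0.6  -0.26]
tool delta [ 0.0001 -0.0002  0.    ]
(np.float64(166.01176012478987), np.float64(317.92569834908466)) (np.float64(138.82946532237227), np.float64(317.85290380356406))
{'pixel': [229.4, 383.3], 'conf': 0.46}
```

View pics/c3.png

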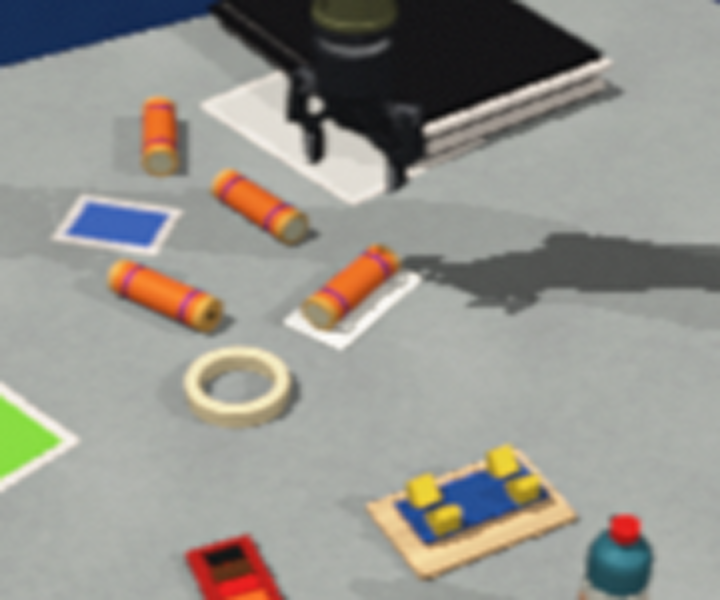

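The tube's centre shows at about (166,317.5) in the picture, against a prediction of (166,318). The cap is up and the jaws are above the tube. I descend and grasp.

>>> servo_tool(
  moves=[
    [[0,0,0.03,0],[0,0,0.03,0],[0,0,0.03,0],[0,0,0.03,0],[0,0,0.02,0],[0,0,0.008,0],[0,0,0.005,0],[0,0,0,0],[0,0,0,0]],
  ],
)

```text
time: 8.55
ee_pos: [0.4619, -0.2952, 0.0082]
tool_rot: [0.975, 0.224, 0.001, 0.001]
force: [0.2, -0.1, 0.7]
width: 0.0856
```

>>> servo_tool(
  moves=[
    [[0,0,0,0],[0,0,0,0],[0,0,0,0],[0,0,0,0],[0,0,0,0],[0,0,0,0],[0,0,0,0],[0,0,0,0],[0,0,0,0],[0,0,0,0]],
  ],
  claw=0.02,
  squeeze=45,
)

```text
time: 9.55
ee_pos: [0.4624, -0.2965, 0.0082]
tool_rot: [0.975, 0.223, 0.001, 0.002]
force: [1.2, -2.0, 5.7]
width: 0.0387
```

>>> servo_tool(
  moves=[
    [[0,0,-0.005,0],[0,0,-0.015,0],[0,0,-0.03,0],[0,0,-0.04,0],[0,0,-0.04,0],[0,0,-0.03,0],[0,0,0,0],[0,0,0,0]],
  ],
  squeeze=60,
)

```text
time: 10.35
ee_pos: [0.4611, -0.2941, 0.168]
tool_rot: [0.975, 0.224, 0.0, -0.0]
force: [0.1, 0.6, -1.7]
width: 0.0381
```

Run:
```python
from st import *
sc=snap('scene')
print('grasp pt px',proj('scene',np.array(s['ee_pos'])+[0,0,.015]))
cv2.imwrite('pics/c4.png',cv2.resize(sc[90:190,260:380],None,fx=6,fy=6,interpolation=cv2.INTER_CUBIC)[:,:,::-1])
# expected ends of tube axis
a=np.radians(26); c=np.array(s['ee_pos'])+[0,0,.015]
for k in(-.06,.06): print(proj('scene',c+k*np.array([np.cos(a),np.sin(a),0])))
delta((.5235,.037,s['ee_pos'][2]))
```

```text
t 10.35 p [ 0.4611 -0.2941  0.168 ] F [ 0.1   0.63 -1.68] T [ 0.04 -0.06  0.01] w 0.0381 yaw y -64.14 j [ 0.28  0.7   0.34  1.88 -0.38  0.62 -0.26]
grasp pt px (np.float64(134.02590780212654), np.float64(317.8843430284773))
(np.float64(126.8441902315317), np.float64(326.550550557664))
(np.float64(141.54917055324157), np.float64(308.8059915537949))
tool delta [ 2.005e-01 -2.707e-01  2.000e-04]
```

View pics/c4.png

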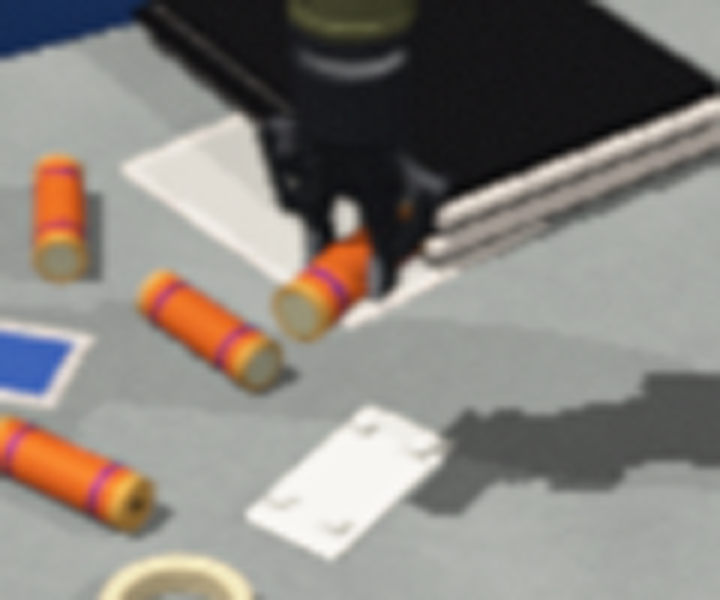

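The tube is firmly gripped, with its front end at about (142,310) in the picture; I predicted (141.5,309). The rest is empty. I carry it over the V.

>>> servo_tool(
  moves=[
    [[0.014,-0.019,0,0],[0.021,-0.028,0,0],[0.021,-0.028,0,0],[0.021,-0.028,0,0],[0.021,-0.028,0,0],[0.021,-0.028,0,0],[0.021,-0.028,0,0],[0.021,-0.028,0,0],[0.021,-0.028,0,0],[0.0185,-0.0277,0,0],[0,0,0,0]],
  ],
)

```text
time: 11.5
ee_pos: [0.5228, 0.0432, 0.1651]
tool_rot: [0.974, 0.228, -0.002, -0.002]
force: [0.1, 0.9, -2.4]
width: 0.0384
```

>>> servo_tool(
  moves=[
    [[0,0,0,0.116],[0,0,0,0.116],[0,0,0,0.116],[0,0,0,0.116],[0,0,0.02,0],[0,0,0.02,0],[0,0,0.01,0],[0,0,0,0],[0,0,0,0]],
  ],
)

```text
time: 12.4
ee_pos: [0.5235, 0.0358, 0.1172]
tool_rot: [1.0, -0.007, -0.0, 0.0]
force: [0.3, -0.8, -0.9]
width: 0.0376
```

Run:
```python
from st import *
delta((.5235,.037,s['ee_pos'][2]))
sc=snap('scene');tp=snap('top')
cv2.imwrite('pics/c5.png',np.hstack([cv2.resize(q,(400,400),interpolation=cv2.INTER_CUBIC) for q in(sc[170:250,300:380],tp[190:260,265:335])])[:,:,::-1])
g=np.array(s['ee_pos'])+[0,0,.015]
for n in('scene','top'):
  for k in(-.06,0,.06): print(n,np.round(proj(n,g+[k*1,-.012*k,0]),1))
```

```text
t 12.4 p [0.5235 0.0358 0.1172] F [ 0.25 -0.79 -0.86] T [ 0.04 -0.07 -0.03] w 0.0376 yaw y -90.79 j [-0.43  0.8   0.47  1.99 -0.7   0.52 -1.04]
tool delta [-0.     -0.0012 -0.    ]
scene [195.1 364.3]
scene [200.9 349.4]
scene [206.9 334. ]
top [239.2 297.2]
top [220.9 297.8]
top [202.8 298.3]
```

View pics/c5.png

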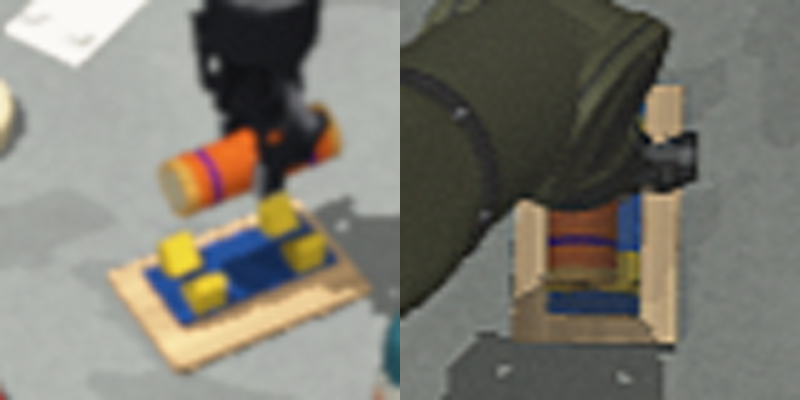

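Left (scene): the tube is above the V and parallel to it. Right (top): the tube's near end is at about (240,297), against a predicted (239,297.5), so it is centred to within a few mm. I lower it.

>>> servo_tool(
  moves=[
    [[0,0,0.015,0],[0,0,0.02,0],[0,0,0.015,0],[0,0,0.008,0],[0,0,0.006,0],[0,0,0.004,0],[0,0,0,0],[0,0,0,0],[0,0,0,0]],
  ],
)

```text
time: 13.4
ee_pos: [0.5241, 0.0363, 0.0497]
tool_rot: [1.0, -0.007, 0.0, -0.0]
force: [0.1, 1.0, -1.4]
width: 0.0384
```

>>> servo_tool(
  moves=[
    [[0,0,0.002,0],[0,0,0.002,0],[0,0,0,0],[0,0,0,0]],
  ],
)

```text
time: 13.8
ee_pos: [0.5241, 0.0361, 0.0456]
tool_rot: [1.0, -0.007, 0.0, 0.0]
force: [0.6, -0.4, 3.0]
width: 0.0383
```

>>> servo_tool(
  moves=[
    [[0,0,0.001,0],[0,0,0.001,0],[0,0,0,0],[0,0,0,0]],
  ],
)

```text
time: 14.2
ee_pos: [0.5241, 0.0362, 0.0436]
tool_rot: [1.0, -0.007, 0.0, -0.0]
force: [-1.1, -0.9, 6.0]
width: 0.0381
```

>>> servo_tool(
  moves=[
    [[0,0,0.001,0],[0,0,0.001,0],[0,0,0,0],[0,0,0,0]],
  ],
)

```text
time: 14.6
ee_pos: [0.5242, 0.0361, 0.0417]
tool_rot: [1.0, -0.007, 0.001, -0.0]
force: [-0.3, 0.4, 8.5]
width: 0.0387
```

The slope of about 1.3 N/mm matches the block's springs giving. One check before handing in.

Run:
```python
from st import *
sc=snap('scene');tp=snap('top');F=[]
for i in range(5): F.append(np.r_[env.get_obs()['force'],env.get_obs()['torque']]);snap('scene')
print(np.mean(F,0).round(2),env.get_obs()['ee_pos'])
cv2.imwrite('pics/c6.png',np.hstack([cv2.resize(q,(400,400),interpolation=cv2.INTER_CUBIC) for q in(sc[180:260,300:380],tp[190:260,265:335])])[:,:,::-1])
g=np.array(s['ee_pos'])+[0,0,.015]
for n in('scene','top'):
  for k in(-.06,.06): print(n,np.round(proj(n,g+[k*1,-.012*k,0]),1))
```

```text
t 14.6 p [0.5242 0.0361 0.0417] F [-0.3   0.42  8.53] T [ 0.01  0.08 -0.11] w 0.0387 yaw y -90.78 j [-0.34  0.91  0.32  2.01 -0.81  0.35 -0.95]
[-0.3   0.02  7.51 -0.06  0.09 -0.09] [0.5241302  0.0361637  0.04177873]
scene [210.6 362.6]
scene [222.5 333.3]
top [242.  298.4]
top [207.1 299.4]
```

View pics/c6.png

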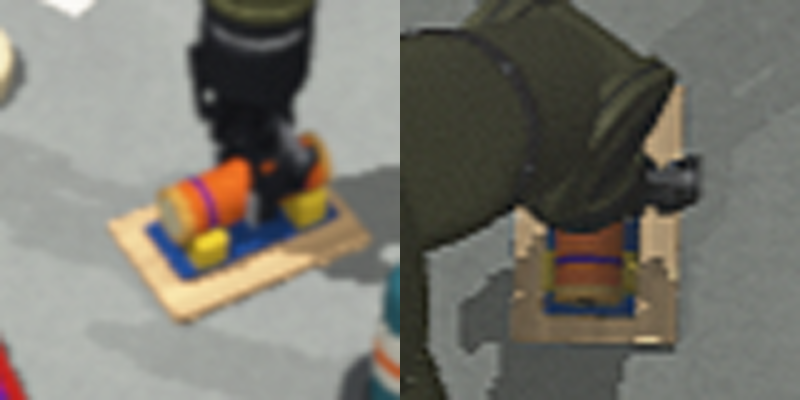

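The tube lies in the V, with its near end at about (242,299) against a predicted (242,298.4). Contact is about 9 N. I add 1 mm for margin and then hand in.

>>> servo_tool(
  moves=[
    [[0,0,0.001,0],[0,0,0,0],[0,0,0,0],[0,0,0,0],[0,0,0,0]],
  ],
)

```text
time: 15.45
ee_pos: [0.5241, 0.0361, 0.0409]
tool_rot: [1.0, -0.007, 0.001, -0.0]
force: [-0.5, 1.3, 8.6]
width: 0.0385
```

```bash
python3 -c "
from st import *
snap('scene');print([(np.round(r['pixel']),r['conf']) for r in env.recognise('cap_top','scene')])
print(env.finish_job())"
```

```text
t 15.45 p [0.5241 0.0361 0.0409] F [-0.47  1.29  8.58] T [-0.03  0.11 -0.1 ] w 0.0385 yaw y -90.78 j [-0.34  0.91  0.31  2.01 -0.81  0.34 -0.95]
[(array([231., 386.]), 0.52)]
the job is handed in; nothing more can be done
None
```

I handed the job in at about 15.5 s, with the gripper still holding the tube pressed down in the V-block; no verdict was reported.

- **Spray:** I pressed the red cap until it met its stop (16 N with the tip at z = 0.152 m), then released it. Later pictures find the cap where it stood at the start, to within a pixel or two.
- **Tube:** I took the tube from its white rest at 26° yaw and laid it along the V. I then pressed it down in small steps.
- **Last checks:** The wrist read about 8.6 N upward, which makes roughly 10 N on the V with the tube's weight. The force rose about 1.3 N per mm as I pressed, matching the block's springs. I estimate the block is about 4 to 6 mm down.
- **Position:** In the top picture the tube's visible end was within about a pixel (roughly 3 mm) of where it should be, and sideways force stayed near zero within about 1 N of noise.
- **Not measured directly:** I inferred the spring travel and the load on each V face from the wrist force and height. No check failed. In an earlier picture, with the tube held above the V, its end was up to 2 pixels from the prediction.
- **Left alone:** The arm went nowhere near the tape, the cup or the paint tin. I did not re-measure their positions at the end.

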